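# Seat a hob's cast-iron pan support on its locating pins

## Robot

A 6-joint arm with a two-finger parallel gripper is mounted at the origin on the work surface. World frame = base frame: x ahead of the robot, y to its left, z up, the work surface at z = 0. Lengths are in m, angles in rad, forces in N, time in s.
With the tool pointing down it reaches from about 0.35 to 0.975 m from the base axis. Payload 4.9 kg.
Tool frame: the origin (TCP) lies at the very end of the fingers, on their centre line; the grasp point (between the pads) lies 19 mm behind it; z points along the fingers, y is the line along which they close (so a half turn about z gives the same grasp; the last joint's range is limited). The gripper opens to 85 mm and grips with 20 to 120 N. Pads are 22 mm wide; open, the fingers measure 114 mm over their backs; the gripper's body (76 mm by 85 mm) begins 54 mm behind the grasp point. The pads swing forward as they close: fully open they stand 13 mm farther back than shut.
Start: joints at [-0.119, 0.053, 1.613, -0, 1.476, -0.119], TCP at [0.625, 0, 0.231] pointing down, gripper open.
Joint ranges: [-3.01, 3.01], [-1.01, 2.22], [0.06, 2.58], [-1.02, 4.17], [0.09, 2.62], [-3.14, 3.14]. Speed limits (rad/s): [2.57, 2.57, 3.14, 3.14, 3.14, 3.14].

## Interface

Orientations are given as a unit quaternion [w, x, y, z].
In Python, from plant import manip, vision, order gives the robot as it stands.
- The arm moves only by the tool play_rows, never from a script. Its argument "steps" is a list that holds one entry, the list of rows, each a list of 6 numbers: the shift along the tool's x, y, z in mm, then the turn, a rotation vector about the tool's x, y, z in degrees. A call has 1 to 12 rows; each row is the pose to reach, as a shift and turn from the pose commanded when the call began, along the tool's axes at that moment; what a row does not reach only later rows make up. A row lasts 1/12 s, in which the tool goes at most 41.7 mm and 7.16 degrees, less where a joint would pass 70% of its speed; a pose out of reach is approached as far as the arm can. A call with a gripper value outside its range is refused whole. "claw" is the gripper's target within -1 to 1 (fully open at 1, half-way at 0, shut at -1), set as the call begins (left out, the last holds). The fingers move at their own pace and stop on an object; the grip force is fixed at half the most. Time passes only in rows, so rows that repeat a pose let the fingers close. It gives the time, the measured TCP pose, the force, the opening and the grip force at its end, in the units of the state.
- manip.state(): the state, without advancing time (a new reading comes with each control period).
- vision.grab_frame(name): name is "scene" or "side" or "wrist"; returns (picture, depth): 420x560x3 uint8, blue, green, red; 420x560 float32, m along the optical axis (not along the pixel's ray), 0 where there is no reading.
- vision.camera_info(name): a dict with "K" (3x3 intrinsics, pixels), "k1" (the pictures are not rectified: a ray, as slopes to the right and down, at radius r is drawn at 1 + k1 r^2 times it, then the intrinsics apply), "eye" and "orientation" of the camera in the world; the wrist camera has in their place "T_tool_cam" (4x4, takes a point from camera to tool coordinates, whose origin is the TCP and whose axes are the flange's). Camera axes: x right, y down, z forward; pixel columns grow to the right and rows downward; lengths in m; the calibration is good to about 2 mm. A picture is of the moment at which its call begins: read the wrist's pose just before it. camera_info takes no time and is no camera call.
- order.job_done(): hands the job in; it is judged then, once.
The state is a dict: "time": time; "joint_pos": joint angles; "joint_vel": joint speeds; "joint_efforts": joint torques, N m; "tool_pos": TCP position; "tool_rot": TCP orientation; "contact_force": force on the tool from outside, world axes, zero at the start; "ft_torque": the same for the moment, N m; "gripper_width": opening from 0.0 (shut) to 1.0 (fully open); "grasp_force": force on a finger pad.
Only numpy, scipy, OpenCV 4.12 (cv2) and the standard library are available. Lean on these libraries where they do the work, as an engineer would, in place of code of your own. Each camera call takes 0.05 s, during which the arm holds its last target. There are 200 camera calls.

## Task

The cast-iron pan support has been off for cleaning and lies on the counter. Pick it up by its cross bar, set it over the burner of the hob, and slide it about gently until its ears drop over the two pins of the steel tray and it stands down flat on its feet; then let go. Never lean on the hob or force the support down, and leave the other things on the counter alone.

Things in the scene. Friction and masses are not known exactly. Their poses are not given: they have to be found in the camera images.
- support_grip (a point): Loose black cast-iron pan support, 0.4 to 0.9 kg, on its rubber feet on the counter. Point: middle of its straight cross bar, over its centre of mass, 45 mm above the soles. z up. The bar runs along y, 9 mm wide, 14 mm tall (38 to 52 mm above the soles), level for 70 mm either side; free space beside it for 35 mm: grip it from above, closing along x. It may be seated either way round.
- support_hole (a point): Middle of the 11 mm round locating hole, upright and right through an ear of the support, on the ear's underside, 4 mm above the soles; 112 mm from the bar's middle in +y. The ear is flat, 44 x 44 x 6 mm, and sticks out from the frame. Frame: 180 x 180 mm outside, bars 4 to 14 mm above the soles. Four corner fingers, 52 mm tall, end 58 mm from the middle. Overall 180 x 268 mm. Axes as support_grip.
- support_hole2 (a point): The same for the opposite ear, 112 mm from the bar's middle in -y; its hole is a 20 mm round clearance hole.
- hob_burner (a point): Fixed glass hob, 340 x 320 mm, 9 mm high, knob on its -x side. Point: middle of the place for the 3 mm steel tray, at the tray's top face, 12 mm above the counter. y runs along the line of the pins, z up. The tray, 212 x 284 mm, carries the burner (radius 35 mm, cap 20 mm above the tray top) and the pins. It lies square to the hob but its middle is off this point by up to 7 mm in x and in y.
- hob_pin (a point): Where one of the tray's two fixed upright pins ought to stand, 112 mm from hob_burner in +y, at pin-top height, 14 mm above the tray top. The real pin is off this point by up to 7 mm in x and in y, as the tray is. Pin: steel, 8 mm diameter, 14 mm tall, tip chamfered to 6 mm across. An ear resting on the pin top holds the support 10 mm too high. The glass cracks if hob or tray is pressed or struck with over 30 N.
- hob_pin2 (a point): The same for the other pin, 112 mm from hob_burner in -y, equally off.
- pepper_mill_mid (a point): Bystander: wooden pepper mill, 54 mm across, 170 mm tall, standing towards the far edge of the counter; the point is half-way up.
- mug_mid (a point): Bystander: white mug, 82 mm across, 95 mm tall, towards the far edge of the counter; the point is on its axis half-way up.
- moka_mid (a point): Bystander: aluminium coffee pot, 96 mm across, 185 mm tall, standing to the left; the point is half-way up.
- spatula_mid (a point): Bystander: spatula with steel blade and wooden handle, 270 mm long, lying on the counter to the right; the point is near its middle.

How it is judged:
By the outcome, as a careful person would: the job done as asked, in the order asked, and still so for the second after the job is handed in, with the robot touching nothing.
It also fails if it takes over 58 s, if anything falls off the work surface, if the arm or the gripper's body presses on something with over 40 N, if the wrist force passes 120 N, or if a joint passes its speed limit or range.

## Working session

There is one attempt and no reset: what is moved stays moved. The work goes in short steps, Python scripts to look and compute and a tool call to move; the robot and the scene stay as the last step left them, time stands still between calls to the robot, and variables do not carry over. Pictures are saved under pics/ and viewed, at most 11 in all, crops included, and the job is handed in when it is done.

Besides the shell and the picture viewer there is one more tool, called after "Request:" by a JSON object that holds its "name" and its "arguments", one argument or row to a line. play_rows: Moves the arm, as the interface text tells. Its arguments: {"type":"object","properties":{"steps":{"type":"array"},"claw":{"type":"number"}},"required":["steps"]}

```bash
ls; mkdir -p pics; python3 - <<'E'
from plant import manip, vision, order
import cv2,numpy as np
s=manip.state();print(s)
for n in("scene","side"):
    p,d=vision.grab_frame(n);cv2.imwrite(f"pics/{n}0.png",p);np.save(f"pics/{n}0.npy",d);print(n,vision.camera_info(n))
print(vision.camera_info("wrist"))
E
```

```text
pics
{'time': 0.0, 'joint_pos': array([-1.19004940e-01,  5.33594934e-02,  1.61430615e+00,  1.45426683e-05,
        1.47600071e+00, -1.19012119e-01]), 'joint_vel': array([ 0.00038502,  0.00149244, -0.00074018, -0.00028105, -0.00013346,
        0.00013002]), 'joint_efforts': array([ 2.70554956e-04, -3.93670499e+01, -3.70175600e+01, -1.62778279e-04,
        6.93513779e-03, -6.06393527e-06]), 'tool_pos': array([6.24371980e-01, 7.64964741e-05, 2.30054132e-01]), 'tool_rot': array([-8.19499256e-04,  7.07104355e-01,  7.07108447e-01, -6.35241729e-04]), 'contact_force': array([-0.20221734, -0.66845158, -0.51563455]), 'ft_torque': array([0.01078346, 0.01915993, 0.04244027]), 'grasp_force': 0.0, 'gripper_width': 0.9987015865906234}
scene {'K': array([[502.09215518,   0.        , 278.66685515],
       [  0.        , 502.09215518, 215.63528174],
       [  0.        ,   0.        ,   1.        ]]), 'k1': -0.16921920125225726, 'eye': array([ 1.8135642 , -0.43500255,  1.05982191]), 'orientation': array([-0.36497782,  0.73198424,  0.51890563, -0.24844961])}
side {'K': array([[510.24713699,   0.        , 280.91503518],
       [  0.        , 510.24713699, 212.179683  ],
       [  0.        ,   0.        ,   1.        ]]), 'k1': 0.024499598110693327, 'eye': array([-0.17058396, -0.9247792 ,  1.00897292]), 'orientation': array([-0.42034207,  0.84112909, -0.30353331,  0.15388934])}
{'K': array([[345.59533269,   0.        , 277.04687651],
       [  0.        , 345.59533269, 208.17257596],
       [  0.        ,   0.        ,   1.        ]]), 'k1': -0.05378828825081485, 'T_tool_cam': array([[ 6.96166656e-04, -9.54540779e-01, -2.98079547e-01,
         7.62148908e-02],
       [ 9.99999193e-01,  9.81238243e-04, -8.06716948e-04,
         4.86157324e-04],
       [ 1.06253128e-03, -2.98078745e-01,  9.54540692e-01,
        -1.42000012e-01],
       [ 0.00000000e+00,  0.00000000e+00,  0.00000000e+00,
         1.00000000e+00]])}
```

View pics/scene0.png

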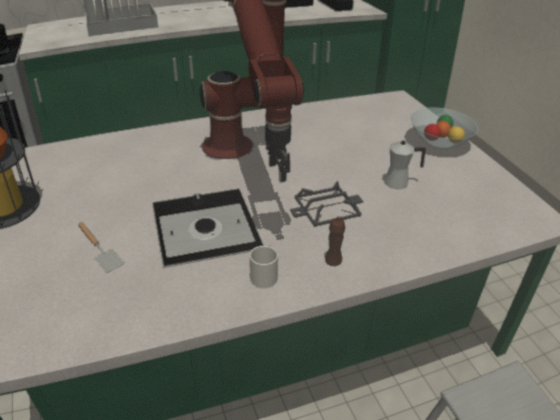

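View pics/side0.png

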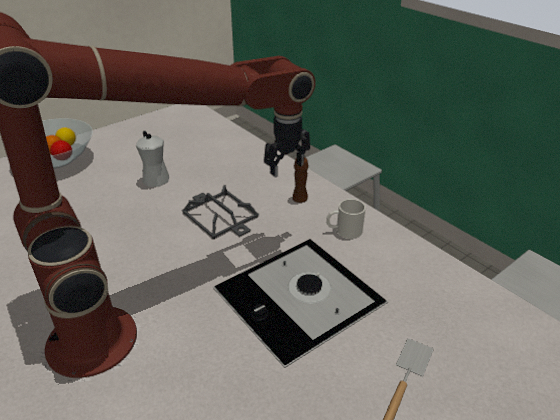

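The scene and side views show the support left of the arm, with ears near side-view (200,198) and (242,231). The hob is to the right, with pins near side-view (284,263) and (337,311), or scene-view (239,220) and (172,233).

```bash
cat > h.py <<'E'
from plant import manip, vision, order
import cv2,numpy as np
from scipy.spatial.transform import Rotation as R
def q(w): return R.from_quat([w[1],w[2],w[3],w[0]]).as_matrix()
def cam(n,st=None):
    c=vision.camera_info(n)
    if n=="wrist":
        T=np.eye(4);T[:3,:3]=q(st["tool_rot"]);T[:3,3]=st["tool_pos"];T=T@c["T_tool_cam"]
        return c,T[:3,:3],T[:3,3]
    return c,q(c["orientation"]),c["eye"]
def hit(C,uv,z):
    c,Rm,e=C
    p=cv2.undistortPoints(np.array(uv,float).reshape(-1,1,2),c["K"],np.array([c["k1"],0,0,0.]))[:,0]
    d=np.c_[p,np.ones(len(p))]@Rm.T
    return e+d*((np.asarray(z)-e[2])/d[:,2])[:,None]
def proj(C,X):
    c,Rm,e=C
    X=np.atleast_2d(X)@np.eye(3)
    return cv2.projectPoints((X-e)@Rm,np.zeros(3),np.zeros(3),c["K"],np.array([c["k1"],0,0,0.]))[0][:,0]
E
python3 - <<'E'
from h import *
np.set_printoptions(precision=4,suppress=True)
S=cam("side");C=cam("scene")
print("pins",hit(S,[(284.5,263),(337,311)],[.026]*2),hit(C,[(239,220),(172,233)],[.026]*2))
print("ears",hit(S,[(200,198),(242,231)],[.01]*2))
# hob corners side view: left, top, right, bottom
print("hob",hit(S,[(215,290),(311,241),(385,299),(290,357)],[.009]*4))
for n,C_,b in(("side",S,(170,165,400,370)),("scene",C,(145,170,385,270))):
    p=cv2.imread(f"pics/{n}0.png")[b[1]:b[3],b[0]:b[2]]
    cv2.imwrite(f"pics/{n}0c.png",cv2.resize(p,None,fx=780/p.shape[1],fy=780/p.shape[1],interpolation=2) if n=="scene" else cv2.resize(p,None,fx=2.9,fy=2.9,interpolation=2))
E
```

```text
pins [[ 0.5265 -0.1094  0.026 ]
 [ 0.5137 -0.3327  0.026 ]] [[ 0.5356 -0.1     0.026 ]
 [ 0.5317 -0.3251  0.026 ]]
ears [[0.5262 0.3342 0.01  ]
 [0.5304 0.1002 0.01  ]]
hob [[ 0.3238 -0.0576  0.009 ]
 [ 0.6642 -0.0713  0.009 ]
 [ 0.6541 -0.3736  0.009 ]
 [ 0.3376 -0.3541  0.009 ]]
```

View pics/side0c.png

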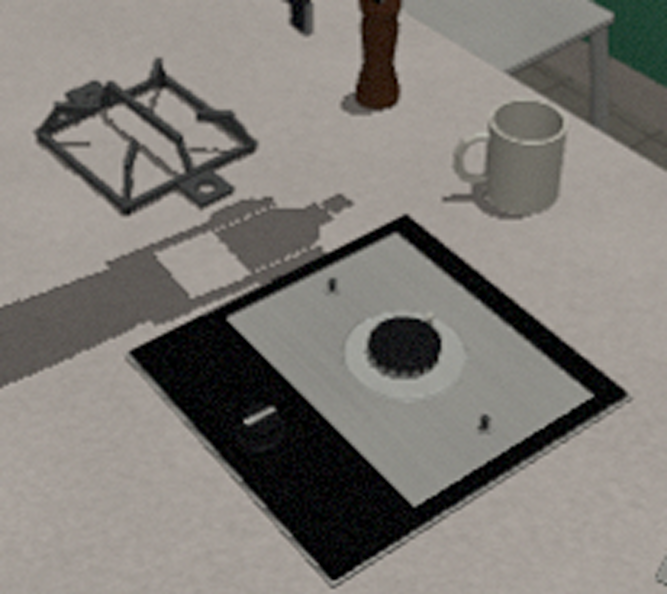

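Request:
{"name": "play_rows", "arguments": {
  "steps": [
    [[-15, -6, -6, 0, 0, 0], [-45, -19, -19, 0, 0, 0], [-82, -34, -34, 0, 0, 0], [-120, -50, -50, 0, 0, 0], [-158, -66, -66, 0, 0, 0], [-195, -81, -81, 0, 0, 0], [-225, -94, -94, 0, 0, 0], [-240, -100, -100, 0, 0, 0], [-240, -100, -100, 0, 0, 0], [-240, -100, -100, 0, 0, 0]]
  ]
}}

```text
time: 0.93
tool_pos: [0.5247, -0.2407, 0.3312]
tool_rot: [-0.0, 0.708, 0.706, 0.0]
contact_force: [-0.3, -0.5, -0.9]
gripper_width: 1.001
grasp_force: 0.0
```

```bash
python3 - <<'E'
from h import *
st=manip.state();p,d=vision.grab_frame("wrist");np.save("pics/w1.npy",d);import pickle;pickle.dump(st,open("pics/w1.pkl","wb"))
print(st["tool_pos"],st["tool_rot"],st["contact_force"])
cv2.imwrite("pics/w1.png",p);cv2.imwrite("pics/w1b.png",cv2.resize(p,(800,600),interpolation=2))
E
```

```text
[ 0.52467263 -0.24065182  0.33123647] [-5.72197574e-05  7.07797795e-01  7.06415051e-01  2.31535312e-04] [-0.26864465 -0.54986746 -0.91835893]
```

View pics/w1b.png

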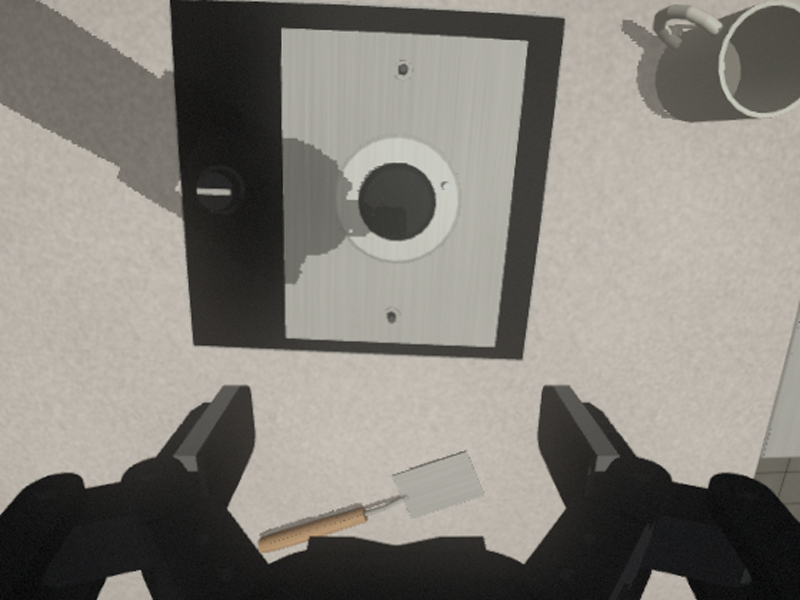

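The wrist view shows the hob nearly square to the tool. The pins are at about (403,69) and (391,317) in the 800x600 picture. I'll look at the support the same way next.

Request:
{"name": "play_rows", "arguments": {
  "steps": [
    [[15, 0, 0, 0, 0, 0], [50, 0, 5, 0, 0, 0], [90, 0, 8, 0, 0, 0], [131, 0, 11, 0, 0, 0], [172, 0, 14, 0, 0, 0], [213, 0, 17, 0, 0, 0], [254, 0, 20, 0, 0, 0], [295, 0, 23, 0, 0, 0], [336, 0, 26, 0, 0, 0], [375, 0, 28, 0, 0, 0], [412, 0, 30, 0, 0, 0], [437, 0, 30, 0, 0, 0]]
  ]
}}

```text
time: 1.98
tool_pos: [0.5226, 0.2022, 0.2996]
tool_rot: [-0.001, 0.705, 0.709, -0.001]
contact_force: [-0.2, 0.6, 0.1]
gripper_width: 1.001
grasp_force: 0.0
```

Request:
{"name": "play_rows", "arguments": {
  "steps": [
    [[0, 0, 0, 0, 0, 0], [0, 0, 0, 0, 0, 0], [0, 0, 0, 0, 0, 0]]
  ]
}}

```text
time: 2.23
tool_pos: [0.5241, 0.1979, 0.3006]
tool_rot: [-0.0, 0.706, 0.708, -0.001]
contact_force: [-0.2, -0.4, 0.1]
gripper_width: 0.998
grasp_force: 0.0
```

```bash
python3 - <<'E'
from h import *
st=manip.state();p,d=vision.grab_frame("wrist");np.save("pics/w2.npy",d);import pickle;pickle.dump(st,open("pics/w2.pkl","wb"))
print(st["tool_pos"],st["tool_rot"],st["contact_force"])
cv2.imwrite("pics/w2.png",p)
w=cv2.imread("pics/w1.png")
# montage: support view 1.4x of cols 80..480 rows 0..420 ; pins 10x
a=cv2.resize(p[0:300,90:460],(555,450),interpolation=2)
c=[cv2.resize(w[y-12:y+12,x-12:x+12],(240,240),interpolation=cv2.INTER_NEAREST) for x,y in((282,48),(274,222))]
m=np.zeros((490,800,3),np.uint8);m[:450,:555]=a;m[:240,558:798]=c[0];m[245:485,558:798]=c[1]
cv2.imwrite("pics/m2.png",m)
E
```

```text
[0.52407354 0.19785128 0.30058453] [-2.51730218e-04  7.06413541e-01  7.07799004e-01 -6.44763247e-04] [-0.24161204 -0.44584302  0.11731356]
```

View pics/m2.png

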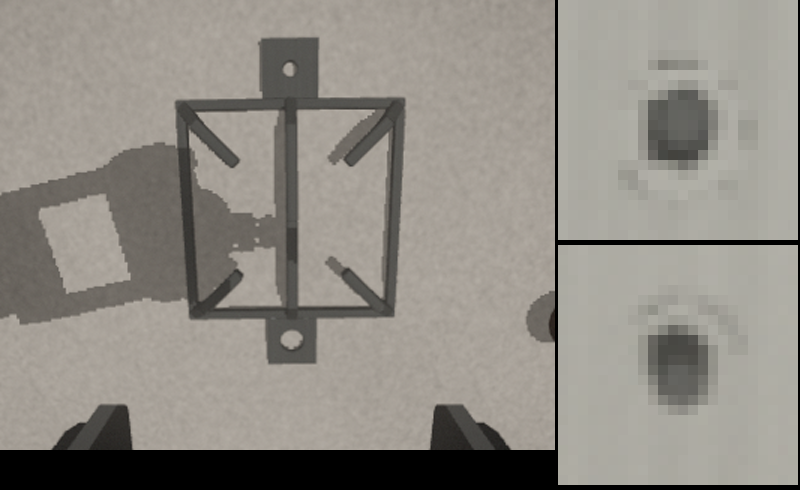

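```bash
python3 - <<'E'
from h import *
import pickle
np.set_printoptions(precision=4,suppress=True)
C1=cam("wrist",pickle.load(open("pics/w1.pkl","rb")));C2=cam("wrist",pickle.load(open("pics/w2.pkl","rb")))
P=hit(C1,[(282.1,48),(273.7,223.5)],[.026]*2)
p=cv2.imread("pics/w2.png").astype(float).mean(2)
H=[]
for x,y,r in((283,46,6),(284,226,9)):
    w=p[y-r:y+r+1,x-r:x+r+1];t=np.clip(w-(w.max()+w.min())/2,0,None);g=np.mgrid[-r:r+1,-r:r+1]
    H.append((x+(t*g[1]).sum()/t.sum(),y+(t*g[0]).sum()/t.sum()))
Q=hit(C2,H,[.007]*2)
# bar columns at rows, top z .052
B=[]
for r in(90,110,130,150,175,190):
    l=p[r,265:300]; B.append((265+np.argsort(l)[:8].mean(),r))
for n,a in(("pins",P),("holes",Q)):
    v=a[0]-a[1];print(n,a[:,:2],"mid",a.mean(0)[:2],"len",np.hypot(*v[:2]),"yawdeg",np.degrees(np.arctan2(-v[0],v[1])))
print(H,B);print(hit(C2,B,[.052]*6)[:,:2])
for C,d in((C1,"w1"),(C2,"w2")):
    print(C[2])
print("tool yaw",[R.from_matrix(q(pickle.load(open(f"pics/{w}.pkl","rb"))["tool_rot"])).apply([1,0,0]) for w in("w1","w2")])
E
```

```text
pins [[ 0.531  -0.1032]
 [ 0.5201 -0.326 ]] mid [ 0.5256 -0.2146] len 0.22313617001563374 yawdeg -2.8075907282436448
holes [[0.5293 0.3358]
 [0.533  0.1134]] mid [0.5312 0.2246] len 0.22241774349500937 yawdeg 0.9586407110317735
[(np.float64(282.1239258254184), np.float64(45.87471732247852)), (np.float64(283.7828737128654), np.float64(225.60640312463013))] [(np.float64(283.5), 90), (np.float64(283.5), 110), (np.float64(283.5), 130), (np.float64(283.5), 150), (np.float64(283.5), 175), (np.float64(283.5), 190)]
[[0.5306 0.2852]
 [0.5308 0.2643]
 [0.5309 0.2428]
 [0.5311 0.2206]
 [0.5313 0.192 ]
 [0.5315 0.1742]]
[ 0.5253 -0.1645  0.4733]
[0.5246 0.2741 0.4425]
tool yaw [array([0.002 , 1.    , 0.0004]), array([-0.002 ,  1.    , -0.0006])]
```

Request:
{"name": "play_rows", "arguments": {
  "claw": -0.3,
  "steps": [
    [[2, 1, 10, 0, 0, 0], [6, 2, 35, 0, 0, 0], [10, 3, 70, 0, 0, -0.5], [14, 4, 105, 0, 0, -0.8], [18, 5, 140, 0, 0, -0.8], [22, 6, 170, 0, 0, -0.8], [26, 7, 190, 0, 0, -0.8], [26.5, 7, 200, 0, 0, -0.8], [26.5, 7, 200, 0, 0, -0.8], [26.5, 7, 200, 0, 0, -0.8], [26.5, 7, 200, 0, 0, -0.8], [26.5, 7, 200, 0, 0, -0.8]]
  ]
}}

```text
time: 3.28
tool_pos: [0.5336, 0.2236, 0.1037]
tool_rot: [0.001, 0.702, 0.712, 0.002]
contact_force: [-0.4, -0.4, 0.3]
gripper_width: 0.351
grasp_force: 0.0
```

```bash
python3 - <<'E'
from h import *
st=manip.state();p,d=vision.grab_frame("wrist")
print(st["tool_pos"],st["tool_rot"],st["gripper_width"])
C=cam("wrist",st);X=np.array([[.5312,.2246,.052],[.5312,.29,.052],[.5312,.16,.052],[.5293,.3358,.007]])
for u in proj(C,X):cv2.circle(p,tuple(int(v) for v in u),3,(0,0,255),1)
cv2.imwrite("pics/w3.png",p)
E
```

```text
[0.53355122 0.2235967  0.10374272] [0.00104231 0.70233072 0.71184784 0.00177133] 0.35084417601556595
```

View pics/w3.png

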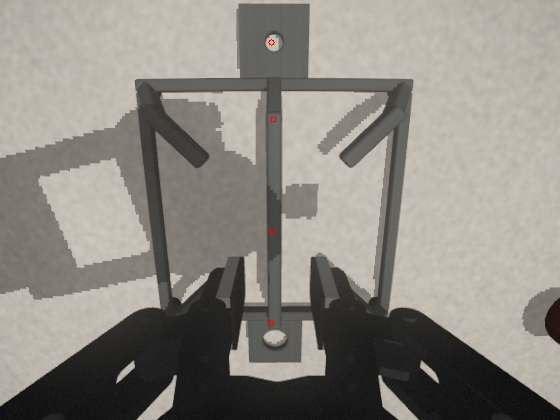

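The wrist view shows the predicted points lying on the bar (col 274) and on the ear hole (272,42). The fingers straddle the bar, so I can go down and grip.

Request:
{"name": "play_rows", "arguments": {
  "steps": [
    [[0, -1, 8, 0, 0, 0], [1, -2, 22, 0, 0, 0], [1, -2, 38, 0, 0, 0], [1, -2, 52, 0, 0, 0], [1, -2, 64, 0, 0, 0], [1, -2, 72, 0, 0, 0], [1, -2, 77, 0, 0, 0], [1, -2, 77, 0, 0, 0], [1, -2, 77, 0, 0, 0]]
  ]
}}

```text
time: 4.08
tool_pos: [0.5301, 0.2245, 0.0243]
tool_rot: [-0.0, 0.702, 0.712, -0.0]
contact_force: [-0.2, 0.4, 0.6]
gripper_width: 0.344
grasp_force: 0.0
```

Request:
{"name": "play_rows", "arguments": {
  "claw": -1,
  "steps": [
    [[0, 0, 0, 0, 0, 0], [0, 0, 0, 0, 0, 0], [0, 0, 0, 0, 0, 0], [0, 0, 0, 0, 0, 0], [0, 0, 0, 0, 0, 0], [0, 0, 0, 0, 0, 0], [0, 0, 0, 0, 0, 0], [0, 0, 0, 0, 0, 0]]
  ]
}}

```text
time: 4.75
tool_pos: [0.531, 0.2247, 0.0255]
tool_rot: [0.001, 0.702, 0.712, 0.001]
contact_force: [-0.2, -0.8, 6.0]
gripper_width: 0.093
grasp_force: 59.9
```

Request:
{"name": "play_rows", "arguments": {
  "steps": [
    [[0, 0, -4, 0, 0, 0], [0, 0, -12, 0, 0, 0], [0, 0, -24, 0, 0, 0], [0, 0, -38, 0, 0, 0], [0, 0, -54, 0, 0, 0], [0, 0, -70, 0, 0, 0], [0, 0, -84, 0, 0, 0], [0, 0, -94, 0, 0, 0], [0, 0, -100, 0, 0, 0], [0, 0, -100, 0, 0, 0], [0, 0, -100, 0, 0, 0], [0, 0, -100, 0, 0, 0]]
  ]
}}

```text
time: 5.75
tool_pos: [0.5291, 0.2242, 0.123]
tool_rot: [-0.001, 0.702, 0.712, -0.001]
contact_force: [-0.2, 0.4, -8.8]
gripper_width: 0.094
grasp_force: 58.7
```

```bash
python3 - <<'E'
from h import *
np.set_printoptions(precision=4,suppress=True)
st=manip.state();p,d=vision.grab_frame("wrist");cv2.imwrite("pics/w4.png",p)
print(st["tool_pos"],st["tool_rot"],st["contact_force"],st["ft_torque"],st["gripper_width"])
T=np.linalg.inv(vision.camera_info("wrist")["T_tool_cam"])
a=cv2.resize(p[0:110,200:350],(750,550),interpolation=2);cv2.imwrite("pics/w4c.png",a)
E
```

```text
[0.5291 0.2242 0.123 ] [-0.0006  0.7021  0.712  -0.001 ] [-0.1843  0.3623 -8.7941] [-0.0206  0.0551 -0.0386] 0.0940562390373678
```

View pics/w4c.png

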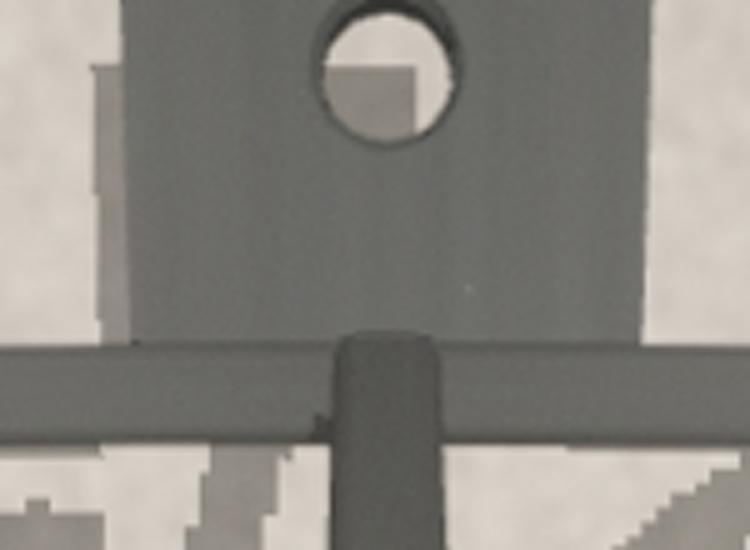

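The hole shows up clearly at about wrist pixel (277.5,14.6), so a pin can be seen through it later. The support hangs level, so I'll traverse to the hob now.

Request:
{"name": "play_rows", "arguments": {
  "steps": [
    [[-8, 0, 0, 0, 0, 0], [-26, -1, 0, 0, 0, 0.3], [-52, -1, 0, 0, 0, 0.6], [-84, -2, 0, 0, 0, 0.9], [-118, -3, 0, 0, 0, 1.2], [-152, -4, 0, 0, 0, 1.5], [-187, -5, 0, 0, 0, 1.8], [-222, -5, 0, 0, 0, 2], [-257, -6, 0, 0, 0, 2.3], [-292, -7, 0, 0, 0, 2.5], [-325, -8, 0, 0, 0, 2.8], [-355, -9, 0, 0, 0, 3]]
  ]
}}

```text
time: 6.8
tool_pos: [0.525, -0.1331, 0.1237]
tool_rot: [-0.0, 0.721, 0.693, -0.0]
contact_force: [1.4, 0.4, -8.0]
gripper_width: 0.093
grasp_force: 58.7
```

Request:
{"name": "play_rows", "arguments": {
  "steps": [
    [[-24, 0, 0, 0, 0, 0.2], [-46, 0, 0, 0, 0, 0.3], [-62, 0, 0, 0, 0, 0.4], [-74, 0, 0, 0, 0, 0.5], [-81, 0, 0, 0, 0, 0.5], [-84, 0, 0, 0, 0, 0.5], [-84, 0, 0, 0, 0, 0.5], [-84, 0, 0, 0, 0, 0.5], [-84, 0, 0, 0, 0, 0.5], [-84, 0, 0, 0, 0, 0.5], [-84, 0, 0, 0, 0, 0.5]]
  ]
}}

```text
time: 7.72
tool_pos: [0.5228, -0.2139, 0.1243]
tool_rot: [-0.0, 0.723, 0.691, 0.0]
contact_force: [0.4, 0.7, -8.4]
gripper_width: 0.091
grasp_force: 58.7
```

```bash
cat > look.py <<'E'
from h import *
import sys
np.set_printoptions(precision=4,suppress=True)
st=manip.state();p,d=vision.grab_frame("wrist");n=sys.argv[1];cv2.imwrite(f"pics/{n}.png",p)
x=q(st["tool_rot"])[:,0]
print(st["time"],st["tool_pos"],"yaw",np.degrees(np.arctan2(-x[0],x[1])),st["contact_force"],st["ft_torque"])
C=cam("wrist",st)
for z in(.026,):
    X=np.array([[.531,-.1032,z],[.5201,-.326,z]]);print("pin px",proj(C,X))
T=vision.camera_info("wrist")["T_tool_cam"];Rt=q(st["tool_rot"])
# pins in tool frame
print("pins in tool",(X-st["tool_pos"])@Rt)
# hole in tool frame from pixel, ear top plane z=.0155
C0=(C[0],T[:3,:3],T[:3,3]);print("hole tool",hit(C0,[(277.1,14.3)],[.0155]))
E
python3 look.py w5
```

```text
7.7167 [ 0.5228 -0.2139  0.1243] yaw -2.6433229621085226 [ 0.3956  0.705  -8.4188] [0.0147 0.0116 0.005 ]
pin px [[281.5215  44.9643]
 [279.5725 338.1317]]
pins in tool [[ 0.1109  0.0031  0.0983]
 [-0.1122  0.0025  0.0983]]
hole tool [[0.1108 0.0003 0.0155]]
```

Request:
{"name": "play_rows", "arguments": {
  "steps": [
    [[0, 1, 5, 0, 0, 0.1], [0, 2, 14, 0, 0, 0.1], [0, 3, 26, 0, 0, 0.1], [0, 3, 38, 0, 0, 0.1], [0, 3, 49, 0, 0, 0.1], [0, 3, 58, 0, 0, 0.1], [0, 3, 64, 0, 0, 0.1], [0, 3, 67, 0, 0, 0.1], [0, 3, 68, 0, 0, 0.1], [0, 3, 68, 0, 0, 0.1], [0, 3, 68, 0, 0, 0.1], [0, 3, 68, 0, 0, 0.1]]
  ]
}}

```text
time: 8.77
tool_pos: [0.5263, -0.2151, 0.0572]
tool_rot: [0.001, 0.724, 0.69, 0.0]
contact_force: [0.1, 0.3, -7.1]
gripper_width: 0.091
grasp_force: 58.7
```

```bash
python3 look.py w6; python3 - <<'E'
import cv2
p=cv2.imread("pics/w6.png");cv2.imwrite("pics/w6c.png",cv2.resize(p[0:75,227:327],(800,600),interpolation=2))
E
```

```text
8.7667 [ 0.5263 -0.2151  0.0572] yaw -2.799967116254758 [ 0.1125  0.2858 -7.1432] [0.0303 0.032  0.0406]
pin px [[274.5901  19.7267]
 [275.0886 403.2058]]
pins in tool [[ 0.112  -0.0008  0.0312]
 [-0.1111 -0.0008  0.0313]]
hole tool [[0.1108 0.0003 0.0155]]
```

View pics/w6c.png

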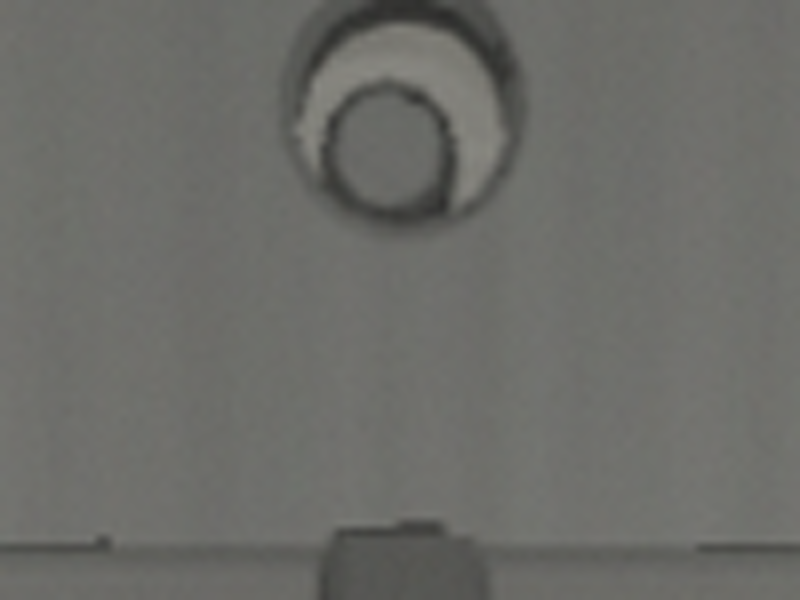

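The pin top shows through the hole, with the pin at wrist pixel (275.3,17.7) and the hole rim centred near (276.8,14.2).

```bash
python3 - <<'E'
from h import *
c=vision.camera_info("wrist");T=c["T_tool_cam"];C=(c,T[:3,:3],T[:3,3])
print(hit(C,[(275.3,17.7)],[.0312]),hit(C,[(276.8,14.2)],[.0155]))
E
```

```text
[[ 0.11283463 -0.0005215   0.0312    ]] [[0.11085065 0.00018875 0.0155    ]]
```

Request:
{"name": "play_rows", "arguments": {
  "steps": [
    [[1, -0.4, 1, 0, 0, 0], [2, -0.7, 2, 0, 0, 0], [2, -0.7, 4, 0, 0, 0], [2, -0.7, 6, 0, 0, 0], [2, -0.7, 7.5, 0, 0, 0], [2, -0.7, 9, 0, 0, 0], [2, -0.7, 10, 0, 0, 0], [2, -0.7, 10.5, 0, 0, 0], [2, -0.7, 11, 0, 0, 0], [2, -0.7, 11, 0, 0, 0], [2, -0.7, 11, 0, 0, 0]]
  ]
}}

```text
time: 9.73
tool_pos: [0.5251, -0.2127, 0.0453]
tool_rot: [0.0, 0.724, 0.69, 0.0]
contact_force: [-0.3, 0.5, -7.8]
gripper_width: 0.095
grasp_force: 58.7
```

```bash
python3 look.py w7; python3 - <<'E'
import cv2
p=cv2.imread("pics/w7.png");cv2.imwrite("pics/w7c.png",cv2.resize(p[0:75,227:327],(800,600),interpolation=2))
E
```

```text
9.7333 [ 0.5251 -0.2127  0.0453] yaw -2.8007943378439046 [-0.3361  0.4557 -7.7564] [0.0203 0.033  0.0238]
pin px [[277.5831  19.4347]
 [277.1621 421.7065]]
pins in tool [[ 0.1096  0.0005  0.0193]
 [-0.1134  0.0005  0.0193]]
hole tool [[0.1108 0.0003 0.0155]]
```

View pics/w7c.png

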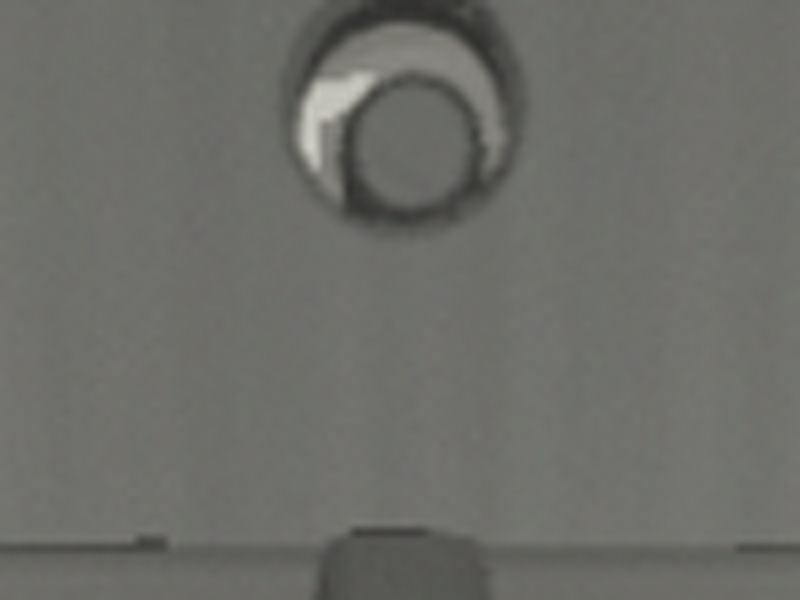

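The pin at (278.1,17.3) is centred in the hole to within about 0.5 mm, with no contact force. I'll ease further down.

Request:
{"name": "play_rows", "arguments": {
  "steps": [
    [[0, 0.4, 0.5, 0, 0, 0], [0, 0.4, 1.2, 0, 0, 0], [0, 0.4, 2, 0, 0, 0], [0, 0.4, 2.8, 0, 0, 0], [0, 0.4, 3.5, 0, 0, 0], [0, 0.4, 4, 0, 0, 0], [0, 0.4, 4, 0, 0, 0], [0, 0.4, 4, 0, 0, 0]]
  ]
}}

```text
time: 10.45
tool_pos: [0.5255, -0.2127, 0.0412]
tool_rot: [-0.0, 0.724, 0.69, -0.0]
contact_force: [-0.9, -0.1, -7.9]
gripper_width: 0.095
grasp_force: 58.7
```

Request:
{"name": "play_rows", "arguments": {
  "steps": [
    [[0, 0, 0.5, 0, 0, 0], [0, 0, 1, 0, 0, 0], [0, 0, 1.5, 0, 0, 0], [0, 0, 2, 0, 0, 0], [0, 0, 2.5, 0, 0, 0], [0, 0, 2.5, 0, 0, 0], [0, 0, 2.5, 0, 0, 0], [0, 0, 2.5, 0, 0, 0]]
  ]
}}

```text
time: 11.12
tool_pos: [0.5255, -0.2127, 0.0388]
tool_rot: [0.0, 0.724, 0.69, 0.0]
contact_force: [-0.7, -1.4, -8.4]
gripper_width: 0.093
grasp_force: 58.7
```

Request:
{"name": "play_rows", "arguments": {
  "steps": [
    [[0, 0, 0.3, 0, 0, 0], [0, 0, 0.6, 0, 0, 0], [0, 0, 0.9, 0, 0, 0], [0, 0, 1, 0, 0, 0], [0, 0, 1, 0, 0, 0], [0, 0, 1, 0, 0, 0]]
  ]
}}

```text
time: 11.62
tool_pos: [0.5255, -0.2127, 0.0378]
tool_rot: [-0.0, 0.724, 0.69, -0.0]
contact_force: [-0.4, -0.6, -7.7]
gripper_width: 0.096
grasp_force: 58.8
```

Request:
{"name": "play_rows", "arguments": {
  "steps": [
    [[0, 0, 0.3, 0, 0, 0], [0, 0, 0.5, 0, 0, 0], [0, 0, 0.7, 0, 0, 0], [0, 0, 0.7, 0, 0, 0], [0, 0, 0.7, 0, 0, 0]]
  ]
}}

```text
time: 12.03
tool_pos: [0.5256, -0.2128, 0.0376]
tool_rot: [0.0, 0.724, 0.69, -0.0]
contact_force: [-2.6, 1.4, -2.9]
gripper_width: 0.093
grasp_force: 59.5
```

Contact comes at the expected seated height, with the feet taking the weight. I'll add a touch more and then release.

Request:
{"name": "play_rows", "arguments": {
  "steps": [
    [[0, 0, 0.2, 0, 0, 0], [0, 0, 0.3, 0, 0, 0], [0, 0, 0.3, 0, 0, 0]]
  ]
}}

```text
time: 12.28
tool_pos: [0.5256, -0.2127, 0.0376]
tool_rot: [-0.0, 0.724, 0.69, -0.0]
contact_force: [-4.0, 2.3, 1.1]
gripper_width: 0.09
grasp_force: 60.1
```

```bash
python3 look.py w8; python3 - <<'E'
import cv2,numpy as np
from plant import vision
p=cv2.imread("pics/w8.png");s,_=vision.grab_frame("side")
a=cv2.resize(p[0:75,227:327],(400,300),interpolation=2);b=cv2.resize(s[220:340,230:390],(400,300),interpolation=2);cv2.imwrite("pics/w8c.png",np.hstack([a,b]))
E
```

```text
12.2833 [ 0.5256 -0.2127  0.0376] yaw -2.7938498408466588 [-3.9636  2.3344  1.1407] [0.3534 0.7014 0.0566]
pin px [[276.5494  15.0577]
 [276.4114 432.7957]]
pins in tool [[ 0.1097  0.0001  0.0115]
 [-0.1134  0.0001  0.0116]]
hole tool [[0.1108 0.0003 0.0155]]
```

View pics/w8c.png

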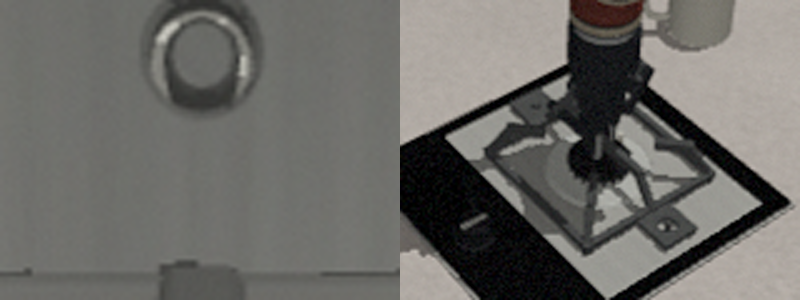

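The pin is centred in the near hole (200,52 in the crop). In the side view the other pin shows inside the 20 mm hole (668,226), and the support is level. Releasing now.

Request:
{"name": "play_rows", "arguments": {
  "claw": -0.3,
  "steps": [
    [[0, 0, 0, 0, 0, 0], [0, 0, 0, 0, 0, 0], [0, 0, 0, 0, 0, 0], [0, 0, 0, 0, 0, 0], [0, 0, 0, 0, 0, 0], [0, 0, 0, 0, 0, 0]]
  ]
}}

```text
time: 12.88
tool_pos: [0.5258, -0.2129, 0.0371]
tool_rot: [0.0, 0.724, 0.69, 0.0]
contact_force: [0.0, -0.1, 0.8]
gripper_width: 0.35
grasp_force: 0.0
```

Request:
{"name": "play_rows", "arguments": {
  "steps": [
    [[0, 0, -3, 0, 0, 0], [0, 0, -9, 0, 0, 0], [0, 0, -18, 0, 0, 0], [0, 0, -30, 0, 0, 0], [0, 0, -45, 0, 0, 0], [0, 0, -65, 0, 0, 0], [0, 0, -90, 0, 0, 0], [0, 0, -120, 0, 0, 0], [0, 0, -150, 0, 0, 0], [0, 0, -175, 0, 0, 0], [0, 0, -190, 0, 0, 0], [0, 0, -200, 0, 0, 0]]
  ]
}}

```text
time: 13.88
tool_pos: [0.5266, -0.2133, 0.2416]
tool_rot: [0.003, 0.724, 0.69, 0.001]
contact_force: [-0.3, 1.0, 0.9]
gripper_width: 0.352
grasp_force: 0.0
```

Request:
{"name": "play_rows", "arguments": {
  "steps": [
    [[0, 0, 0, 0, 0, 0], [0, 0, 0, 0, 0, 0], [0, 0, 0, 0, 0, 0], [0, 0, 0, 0, 0, 0]]
  ]
}}

```text
time: 14.22
tool_pos: [0.5247, -0.2122, 0.2348]
tool_rot: [-0.002, 0.724, 0.69, -0.0]
contact_force: [-0.7, -0.1, 0.4]
gripper_width: 0.347
grasp_force: 0.0
```

```bash
python3 look.py w9; python3 - <<'E'
import cv2,numpy as np
from plant import vision
p=cv2.imread("pics/w9.png");s,_=vision.grab_frame("side")
a=cv2.resize(p[0:300],(400,214),interpolation=2);b=cv2.resize(s[220:340,230:390],(400,300),interpolation=2);m=np.zeros((300,800,3),np.uint8);m[:214,:400]=a;m[:,400:]=b
cv2.imwrite("pics/w9c.png",m)
E
```

```text
14.2167 [ 0.5247 -0.2122  0.2348] yaw -2.7995004796651646 [-0.7246 -0.1302  0.3742] [-0.0505 -0.0506 -0.0123]
pin px [[278.6748  65.2661]
 [278.2671 276.2503]]
pins in tool [[ 0.1089  0.0016  0.2089]
 [-0.1142  0.0016  0.2086]]
hole tool [[0.1108 0.0003 0.0155]]
```

View pics/w9c.png

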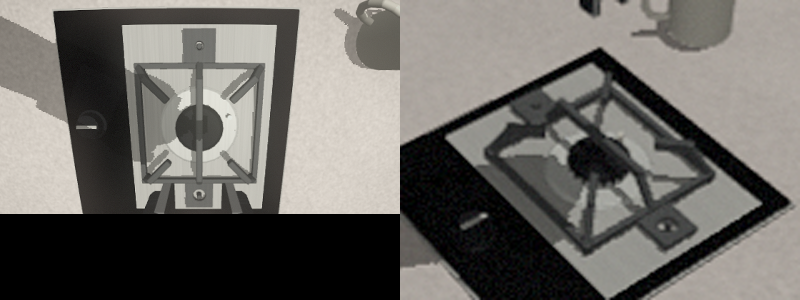

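The support stands level over the burner with a pin showing in each ear hole, at (199,45) and (199,196) in the wrist half. The gripper is clear.

```bash
python3 -c "
from plant import order
print(order.job_done())"
```

```text
the job is handed in; nothing more can be done
None
```

The pan support is seated flat on its feet over the burner with both ears down over the tray pins, and the gripper has let go and moved clear; I handed the job in at about 14 s of robot time.

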